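Walk the jar crate back against the plate riser

ROBOT

A 6-joint arm with a two-finger parallel gripper is mounted at the origin on the work surface. World frame = base frame: x ahead of the robot, y to its left, z up, the work surface at z = 0. Lengths are in mm, angles in degrees, forces in N, time in s.
With the tool pointing down it reaches from about 350 to 850 mm from the base axis. Payload 8.1 kg.
Tool frame: the origin (TCP) lies midway between the tips of the shut fingers; the grasp point (between the pads) lies 19 mm behind it; z points along the fingers, y is the direction in which the jaws open and shut (so a half turn about z gives the same grasp; the last joint's range is limited). The gripper opens to 85 mm and grips with 20 to 120 N. Pads are 22 mm wide; open, the fingers measure 114 mm over their backs; the gripper's body (76 mm by 85 mm) begins 54 mm behind the grasp point. The pads swing forward as they close: fully open they stand 13 mm farther back than shut.
Start: joints at [-71.299, 7.471, 85.268, -0, 87.261, -4.893], TCP at [240.175, -549.837, 200.192] pointing down, gripper open.
Joint ranges: [-169.43, 169.43], [-51.17, 129.36], [1.28, 143.12], [-76.62, 256.62], [0, 156.53], [-152.29, 152.29]. Speed limits (degrees/s): [136.94, 136.94, 159.86, 180, 180, 180].

INTERFACE

Orientations are given as [roll, pitch, yaw] about the fixed x, y, z axes, in that order (R = Rz(yaw) Ry(pitch) Rx(roll)).
In Python, from bench import telemetry, snapshot, camera_params, job gives the robot as it stands. The module is installed in compiled form; this text tells all that it offers.
- The arm moves only by the shell command python3 -m jog 'ROWS' [FORCE]. ROWS is JSON, a list that holds one entry, the list of rows, each a list of 7 numbers: the shift along the tool's x, y, z in units of 50 mm (1.0 is 50 mm), then the turn, a rotation vector about the tool's x, y, z in units of 2 pi rad (1.0 is 2 pi rad), then the opening, from 0 (shut) to 1 (fully open). In form: [[[dx, dy, dz, rx, ry, rz, claw], ...]]. A call has 1 to 12 rows; each row shifts and turns the commanded pose from where the row before left it, along the tool's axes as they then stand; what a row does not reach is not made up. A row lasts 1/8 s, in which the tool goes at most 62.5 mm and 10.7 degrees, less where a joint would pass 70% of its speed; a pose out of reach is approached as far as the arm can. A call with a number of a shift or a turn outside -1 to 1 is refused whole. A call with a gripper value outside its range is refused whole. The fingers move at their own pace and stop on an object; FORCE is the grip in N (left out, the last holds). Time passes only in rows, so rows that do not move let the fingers close. It gives the time, the measured TCP pose, the force and the opening at its end, in the units of the state.
- telemetry.sense(): the state, without advancing time (a new reading comes with each control period).
- snapshot(name): name is "scene" or "side" or "wrist"; returns (picture, depth): 400x640x3 uint8, red, green, blue; 400x640 float32, mm along the optical axis (not along the pixel's ray), 0 where there is no reading.
- camera_params(name): a dict with "K" (3x3 intrinsics, pixels), "D" ([k1, k2, p1, p2, k3] as OpenCV has them; the pictures are not rectified), "extrinsics" (4x4, takes a point from camera to world coordinates). Camera axes: x right, y down, z forward; pixel columns grow to the right and rows downward; lengths in mm; the calibration is good to about 2 mm. A picture is of the moment at which its call begins: read the wrist's pose just before it. camera_params takes no time and is no camera call; for the wrist camera it gives the pose at the moment of the call.
- job.hand_in(): hands the job in, once; it reports no verdict.
The state is a dict: "time": time; "joint_pos": joint angles; "qd": joint speeds; "joint_efforts": joint torques, N m; "tool_pos": TCP position; "tcp_rot": TCP orientation; "ft_force": force on the tool from outside, world axes, zero at the start; "wrist_torque": the same for the moment, N m; "finger_gap": finger opening in mm.
Only numpy, scipy, OpenCV 4.12 (cv2) and the standard library are available. Lean on these libraries where they do the work, as an engineer would, in place of code of your own. Each camera call takes 0.05 s, during which the arm holds its last target. There are 200 camera calls.

TASK

The low black crate filled with jars is too wide and too full to pick up: walk it away from you across the steel counter by pushing its two near corners in turn, the left one first. Swing it clearly, some ten degrees out of square, first with its left side leading and then with its right side leading, and go on until its far side stands flush against the near face of the plate riser, about in the middle. Keep it flat on the counter and do not push aside the ramekins or the lidded tub that stand on either side.

Things in the scene. Friction and masses are not known exactly. Their poses are not given: they have to be found in the camera images.
- crate: Loose low black lattice-sided crate holding six fixed red-lidded jars (a like empty crate is a bystander). 160 deep (x), 250 wide (y), walls 80 high, flat outside; jars reach 92. About 0.95 kg. Origin: centre of its underside; x points away from the robot to the riser, y to the left. Starts 165 to 200 short of the riser, nearly square to it. Pushed at one near corner, it turns roughly about its other side.
- near_left (a point): The crate's vertical edge at its near left corner (robot's side, +y), 40 up, at -80, +125 from the crate's origin; axes as the crate's.
- near_right (a point): The crate's vertical edge at its near right corner (robot's side, -y), 40 up, at -80, -125 from the crate's origin; axes as the crate's.
- riser_face (a point): Fixed plate riser: a plain low metal block 140 deep, 400 wide, 60 high, with three stacks of plates on it, at the far side of the counter. This point is the middle of the foot of its flat near face; x points into the riser (away from the robot), y along the face to the left.
- ramekins: Bystander: stack of three white ramekins, 72 across, 56 high, left of the crate's path, about 245 from the path's middle line. Origin: centre of its underside.
- tub: Bystander: white lidded tub, 78 across, 58 high, right of the crate's path, about 245 from the path's middle line. Origin: centre of its underside.

How it is judged (in metres and radians):
On the way, in this order (a step that is already met when the one before it is completed fails the run):
1. the crate is swung at least 7.5 degrees out of square with its left side leading (angle between the x axis of crate and the x axis of riser_face, either way round above 0.13 rad and ((x of near_left in the frame of riser_face above -0.148 m and x of near_right in the frame of riser_face below -0.148 m) or (x of near_left in the frame of riser_face above -0.176 m and x of near_right in the frame of riser_face below -0.176 m) or (x of near_left in the frame of riser_face above -0.204 m and x of near_right in the frame of riser_face below -0.204 m) or (x of near_left in the frame of riser_face above -0.232 m and x of near_right in the frame of riser_face below -0.232 m) or (x of near_left in the frame of riser_face above -0.26 m and x of near_right in the frame of riser_face below -0.26 m) or (x of near_left in the frame of riser_face above -0.288 m and x of near_right in the frame of riser_face below -0.288 m) or (x of near_left in the frame of riser_face above -0.316 m and x of near_right in the frame of riser_face below -0.316 m) or (x of near_left in the frame of riser_face above -0.344 m and x of near_right in the frame of riser_face below -0.344 m) or (x of near_left in the frame of riser_face above -0.372 m and x of near_right in the frame of riser_face below -0.372 m) or (x of near_left in the frame of riser_face above -0.4 m and x of near_right in the frame of riser_face below -0.4 m) or (x of near_left in the frame of riser_face above -0.428 m and x of near_right in the frame of riser_face below -0.428 m))), for 0.1 s.
2. then it is swung at least 7.5 degrees the other way, its right side leading (angle between the x axis of crate and the x axis of riser_face, either way round above 0.13 rad and ((x of near_right in the frame of riser_face above -0.148 m and x of near_left in the frame of riser_face below -0.148 m) or (x of near_right in the frame of riser_face above -0.176 m and x of near_left in the frame of riser_face below -0.176 m) or (x of near_right in the frame of riser_face above -0.204 m and x of near_left in the frame of riser_face below -0.204 m) or (x of near_right in the frame of riser_face above -0.232 m and x of near_left in the frame of riser_face below -0.232 m) or (x of near_right in the frame of riser_face above -0.26 m and x of near_left in the frame of riser_face below -0.26 m) or (x of near_right in the frame of riser_face above -0.288 m and x of near_left in the frame of riser_face below -0.288 m) or (x of near_right in the frame of riser_face above -0.316 m and x of near_left in the frame of riser_face below -0.316 m) or (x of near_right in the frame of riser_face above -0.344 m and x of near_left in the frame of riser_face below -0.344 m) or (x of near_right in the frame of riser_face above -0.372 m and x of near_left in the frame of riser_face below -0.372 m) or (x of near_right in the frame of riser_face above -0.4 m and x of near_left in the frame of riser_face below -0.4 m) or (x of near_right in the frame of riser_face above -0.428 m and x of near_left in the frame of riser_face below -0.428 m))), for 0.1 s.
At the end, for the whole second after the job is handed in: The crate stands still, flat on the counter, its far side against the riser's near face with no gap over 15 mm at either end, its middle within 45 mm of the middle of the riser (x of each of near_left, near_right in the frame of riser_face above -0.175 m and y of crate in the frame of riser_face between -0.045 and 0.045 m and height (world z) of crate below 0.01 m and linear speed of crate below 0.02 m/s); the robot touches nothing.
It fails at once if the crate is tipped (over 9 degrees) or lifted off the counter (over 20 mm) (angle between crate's own z axis and vertical above 0.16 rad or height (world z) of crate above 0.02 m).
It fails at once if the ramekins or the tub are pushed aside by more than 20 mm (distance of any of ramekins, tub from where it was at the start of the episode above 0.02 m).
It also fails if it takes over 51 s, if anything falls off the work surface, if the arm or the gripper's body presses on something with over 40 N, if the wrist force passes 120 N, or if a joint passes its speed limit or range.

## Working session

There is one attempt and no reset: what is moved stays moved. The work goes in short steps, Python scripts to look and compute and a shell command to move; the robot and the scene stay as the last step left them, time stands still between calls to the robot, and variables do not carry over. Pictures are saved under pics/ and viewed, about 8 in all and at most 12, crops included, and the job is handed in when it is done.

```bash
mkdir -p pics; cat > h.py <<'E'
import numpy as np, cv2
from bench import telemetry, snapshot, camera_params, job
def world(name, dep):
    p=camera_params(name);K=np.array(p["K"],float);D=np.array(p["D"],float);T=np.array(p["extrinsics"],float)
    v,u=np.mgrid[0:400,0:640]
    n=cv2.undistortPoints(np.stack([u,v],-1).reshape(-1,1,2).astype(float),K,D).reshape(400,640,2)
    P=np.dstack([n[...,0]*dep,n[...,1]*dep,dep])
    W=P@T[:3,:3].T+T[:3,3]; W[dep<=0]=np.nan
    return W
def save(n,im): cv2.imwrite(f"pics/{n}.png",im[...,::-1])
E
python3 - <<'E'
from h import *
s=telemetry.sense();print(s)
a,d=snapshot("scene");b,e=snapshot("side")
np.savez("s0.npz",a=a,d=d,b=b,e=e)
save("scene0",a);save("side0",b)
for n in("scene","side"):print(camera_params(n)["extrinsics"])
E
```

```text
{'time': 0.0, 'joint_pos': array([-7.12986900e+01,  7.51515073e+00,  8.53289861e+01, -8.02795076e-04,
        8.72613508e+01, -4.89333912e+00]), 'qd': array([ 0.05308125, -0.02640327,  0.0416583 ,  0.03556091,  0.0598    ,
        0.10465012]), 'joint_efforts': array([-1.70330532e-03, -5.69405758e+01, -5.00548339e+01, -5.14313961e-04,
        1.48545729e-02,  1.05794149e-05]), 'tool_pos': array([ 239.97675874, -549.26139482,  199.14684751]), 'tcp_rot': array([-1.79894828e+02, -8.19932032e-03,  2.35946807e+01]), 'ft_force': array([-0.43249147,  0.1272553 , -0.01953007]), 'wrist_torque': array([ 0.00906258, -0.00244604, -0.01920753]), 'finger_gap': 85.50324473637248}
[[ 7.15826036e-02  8.13268758e-01 -5.77468490e-01  1.14020757e+03]
 [ 9.97427120e-01 -6.06185340e-02  3.82692227e-02  4.38666135e+00]
 [-3.88213014e-03 -5.78722144e-01 -8.15515548e-01  7.86809046e+02]
 [ 0.00000000e+00  0.00000000e+00  0.00000000e+00  1.00000000e+00]]
[[ 8.58723570e-01 -3.77310146e-01  3.46743253e-01  3.30229656e+02]
 [-5.12423924e-01 -6.27054244e-01  5.86706654e-01 -4.29610161e+02]
 [-3.94354470e-03 -6.81498371e-01 -7.31809005e-01  6.34319051e+02]
 [ 0.00000000e+00  0.00000000e+00  0.00000000e+00  1.00000000e+00]]
```

View pics/scene0.png

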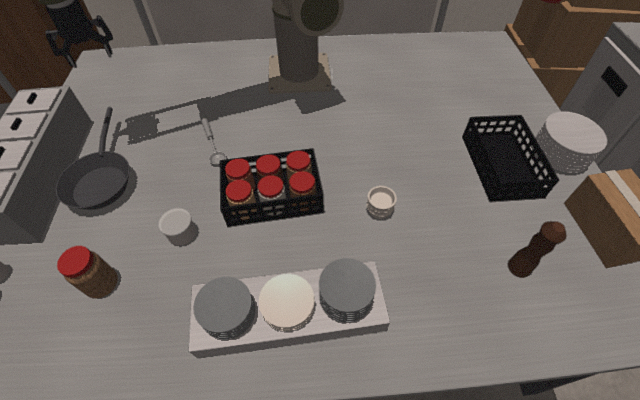

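View pics/side0.png

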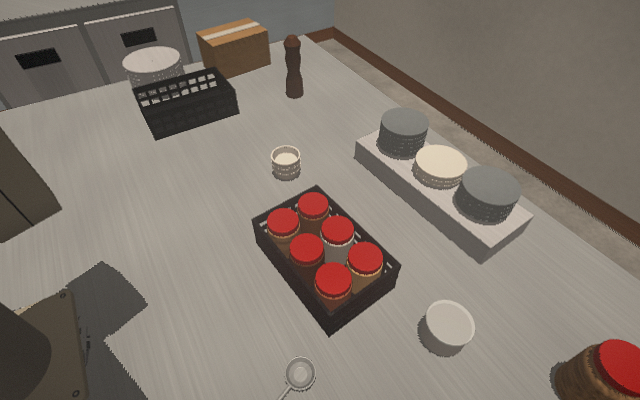

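The scene view shows the crate at about (270,187), the riser at (288,308), the tub at (176,226) and the ramekins at (381,202). A strainer lies at (215,150), near the crate's near right corner. Next I'll measure these.

```bash
cat >> h.py <<'E'
def rect(W,box,zlo,zhi):
    x0,x1,y0,y1=box; m=np.zeros(W.shape[:2],bool); m[y0:y1,x0:x1]=1
    m&=(W[...,2]>zlo)&(W[...,2]<zhi)
    k=cv2.morphologyEx(m.astype(np.uint8),cv2.MORPH_OPEN,np.ones((2,2)))>0
    P=W[k]; (c,s,a)=cv2.minAreaRect(P[:,:2].astype(np.float32)); return len(P),np.round(c,1),np.round(s,1),round(a,2),cv2.boxPoints((c,s,a)).round(0).tolist()
def lids(im,W,dil=0):
    """crate pose from red lid tops inside the crate (x 300..800,|y|<260)"""
    h=cv2.cvtColor(im,cv2.COLOR_RGB2HSV)
    m=((h[...,0]<8)|(h[...,0]>172))&(h[...,1]>150)&(h[...,2]>60)&(W[...,2]>84)&(W[...,2]<100)
    n,l,st,ce=cv2.connectedComponentsWithStats(m.astype(np.uint8))
    out=[]
    for i in range(1,n):
        if st[i,4]>60:
            P=W[l==i]; (c,r)=cv2.minEnclosingCircle(P[:,:2].astype(np.float32)); out.append([*c,r,P[:,2].mean(),st[i,4]])
    return np.array(out)
E
python3 - <<'E'
from h import *
z=np.load("s0.npz");W=world("scene",z["d"]);V=world("side",z["e"])
print("crate",rect(W,(205,335,140,230),72,86)); print("side",rect(V,(240,410,175,345),72,86))
print("riser",rect(W,(170,400,255,360),52,66)); print("side",rect(V,(340,545,100,270),52,66))
print("tub",rect(W,(150,200,200,255),50,64));print("side tub",rect(V,(415,490,290,365),50,64))
print("ram",rect(W,(360,405,180,225),48,62));print("strainer",rect(W,(195,232,110,170),6,60))
np.set_printoptions(suppress=True,precision=1)
L=lids(z["a"],W);print(L);print(lids(z["b"],V))
E
```

```text
crate (1462, array([510.1, -85.9]), array([210.2, 278. ]), 10.46, [[382.0, 32.0], [432.0, -242.0], [639.0, -204.0], [588.0, 70.0]])
side (2993, array([551.7, -80. ]), array([205.5, 242.8]), 13.53, [[423.0, 14.0], [480.0, -222.0], [680.0, -174.0], [623.0, 62.0]])
riser (4561, array([861.4, -43.8]), array([158.2, 412.6]), 5.08, [[764.0, 155.0], [801.0, -256.0], [958.0, -242.0], [922.0, 169.0]])
side (3864, array([ 850.2, -116.2]), array([405.8, 398.4]), 49.51, [[567.0, -141.0], [870.0, -400.0], [1133.0, -91.0], [830.0, 167.0]])
tub (697, array([ 639.5, -312.9]), array([66.8, 78. ]), 43.19, [[588.0, -307.0], [642.0, -364.0], [691.0, -319.0], [637.0, -262.0]])
side tub (1809, array([ 664. , -314.9]), array([85.9, 72.6]), 41.05, [[608.0, -316.0], [655.0, -371.0], [720.0, -314.0], [673.0, -259.0]])
ram (207, array([601. , 202.8]), array([ 64.3, 103.8]), 44.73, [[542.0, 217.0], [615.0, 143.0], [660.0, 189.0], [587.0, 262.0]])
strainer (300, array([ 345. , -264.7]), array([319.3,  48.1]), 15.23, [[185.0, -283.0], [197.0, -330.0], [505.0, -246.0], [493.0, -200.0]])
[[ 502.1  -14.9   31.7   92.   360. ]
 [ 510.4  -92.7   31.8   92.3  370. ]
 [ 517.8 -170.5   31.7   92.4  377. ]
 [ 573.9   -7.5   31.3   92.1  411. ]
 [ 581.6  -83.9   31.6   92.4  408. ]
 [ 589.  -162.9   31.5   92.2  432. ]]
[[ 572.5   -8.6   30.6   92.9  568. ]
 [ 501.3  -15.8   30.9   92.8  639. ]
 [ 580.5  -85.7   31.2   92.6  718. ]
 [ 509.4  -93.1   31.3   92.6  813. ]
 [ 588.  -162.6   31.1   93.1  841. ]
 [ 515.8 -170.9   31.1   92.7  997. ]]
```

```bash
cat >> h.py <<'E'
def crate(L):
    P=L[:,:2]; c=P.mean(0); i=P-c
    # long axis by PCA of the 2x3 lid grid
    w,v=np.linalg.eigh(i.T@i); y=v[:,1]*np.sign(v[1,1]); return c,np.arctan2(-y[0],y[1])
def look(R0,yaw,n=("scene",)):
    for k in n:
        s=telemetry.sense(); a,d=snapshot(k); W=world(k,d); L=lids(a,W); L=L[(L[:,0]<760)&(abs(L[:,1]+70)<230)] if len(L) else L
        if len(L)!=6: print(k,"lids",len(L),L.round(0).tolist()); continue
        c,t=crate(L); report(c,t,R0,yaw,L[:,3].mean(),L[:,3].std())
    p=s["tool_pos"]; Ri=np.array([[np.cos(yaw),np.sin(yaw)],[-np.sin(yaw),np.cos(yaw)]])
    print("t",round(s["time"],2),"tcp riser",(Ri@(p[:2]-R0)).round(1),"z",p[2].round(1),"rot",s["tcp_rot"].round(1),"F",s["ft_force"].round(1))
def report(c,t,R0,yaw,z=0,sd=0):
    Ri=np.array([[np.cos(yaw),np.sin(yaw)],[-np.sin(yaw),np.cos(yaw)]]); q=Ri@(c-R0); a=t-yaw
    A=np.array([[np.cos(a),-np.sin(a)],[np.sin(a),np.cos(a)]])
    print("crate riser",q.round(1),"ang",np.degrees(a).round(1),"(neg=left leads) lidz",round(z,1),round(sd,1),"NL",(q+A@[-80,125]).round(1),"NR",(q+A@[-80,-125]).round(1))
E
python3 - <<'E'
from h import *
np.set_printoptions(suppress=True,precision=2)
z=np.load("s0.npz");W=world("scene",z["d"]);V=world("side",z["e"])
from scipy.spatial import cKDTree
# riser top: near & far edges per y-bin
for n,M,z0 in(("scene",W,0),("side",V,0)):
    m=(abs(M[...,2]-60)<4)&(M[...,0]>720)&(M[...,0]<1000)&(abs(M[...,1]+45)<260); m=cv2.morphologyEx(m.astype(np.uint8),cv2.MORPH_OPEN,np.ones((3,3)))>0
    P=M[m]; print(n,len(P),"z",np.median(P[:,2]),"y",np.percentile(P[:,1],[.2,99.8]))
    for f,nm in((np.min,"near"),(np.max,"far")):
        E=[]
        for y in range(-220,130,8):
            Q=P[abs(P[:,1]-y)<4]
            if len(Q)>3:E.append((y,f(Q[:,0])))
        E=np.array(E); k=np.polyfit(E[:,0],E[:,1],1)
        for _ in range(4):
            r=E[:,1]-np.polyval(k,E[:,0]); g=abs(r)<max(2.5,1*r.std()); k=np.polyfit(E[g,0],E[g,1],1)
        print(nm,"x=",k,"yaw",np.degrees(np.arctan(-k[0])),g.sum(),len(E))
    # side ends in rotated frame
    t=np.arctan(-k[0]);yy=-P[:,0]*np.sin(t)+P[:,1]*np.cos(t); print("ends",np.percentile(yy,[.5,99.5]))
for M in(W,V):
    c,t=crate(lids(z["a"] if M is W else z["b"],M)); print(c,np.degrees(t))
m=(W[...,2]>5)&(W[...,2]<70); m[:, :195]=0;m[:,235:]=0;m[:105]=0;m[168:]=0
P=W[m];P=P[(P[:,0]<478)&(P[:,1]<-170)]
for x in range(300,480,20):
    Q=P[abs(P[:,0]-x)<10]
    if len(Q):print(x,Q[:,1].min(),Q[:,1].max(),"zmax",Q[:,2].max())
E
```

```text
scene 4331 z 60.894392600072706 y [-252.26  151.02]
near x= [ -0.07 916.86] yaw 3.9554561314972916 26 44
far x= [ -0.07 937.25] yaw 4.128473135184976 44 44
ends [-312.06   84.99]
side 3472 z 61.15235260740445 y [-253.57  146.54]
near x= [ -0.07 795.84] yaw 4.10231611951421 44 44
far x= [ -0.07 839.2 ] yaw 4.0210772647421615 39 44
ends [-311.3    86.17]
[545.82 -88.73] 5.280945890412632
[544.57 -89.44] 5.252252338897792
300 -294.767161336115 -277.3481132888069 zmax 23.875453118192695
320 -291.16366919655076 -252.67579939877177 zmax 19.313108000587135
340 -279.26540041905616 -207.20748423165662 zmax 17.57259257568853
360 -271.04252358187995 -260.4557472933138 zmax 16.84735932822025
380 -304.3077917306746 -231.70638022505804 zmax 17.00291281834086
400 -274.39452950518734 -227.01434260573438 zmax 16.849790985945106
420 -272.2353102619321 -241.97039240655593 zmax 16.6158595218169
440 -250.37934512405653 -250.37934512405653 zmax 15.397218784729034
```

```bash
python3 -m jog '[[[0,0,0,0,0,0.027,0],[0,0,0,0,0,0.027,0],[0.4,-0.98,0,0,0,0,0],[0.4,-0.98,0,0,0,0,0],[0.4,-0.98,0,0,0,0,0],[0.4,-0.98,0,0,0,0,0],[0.4,-0.98,0,0,0,0,0],[0.4,-0.98,0,0,0,0,0],[0.4,-0.98,0,0,0,0,0],[0.4,-0.98,0,0,0,0,0],[0.4,-0.98,0,0,0,0,0],[0,0,0,0,0,0,0]]]' 60
cat >> h.py <<'E'
R0=np.array([800.3,-56.3]); YAW=np.radians(4.07)
E
python3 -c "
from h import *
look(R0,YAW)"
```

```text
time: 1.6
tool_pos: [388.2, -93.7, 199.9]
tcp_rot: [-179.9, -0.0, 4.5]
ft_force: [0.4, -0.2, -0.9]
finger_gap: 0.1
scene lids 5 [[502.0, -15.0, 32.0, 92.0, 365.0], [510.0, -92.0, 32.0, 92.0, 375.0], [553.0, -166.0, 67.0, 92.0, 802.0], [574.0, -8.0, 32.0, 92.0, 412.0], [582.0, -85.0, 31.0, 92.0, 415.0]]
t 1.6 tcp riser [-413.7   -8.1] z 199.9 rot [-179.9   -0.     4.5] F [ 0.4 -0.2 -0.9]
```

```bash
sed -i 's/    n,l,st,ce=cv2/    m=cv2.erode(m.astype(np.uint8),np.ones((3,3)))>0\n    n,l,st,ce=cv2/' h.py
python3 -m jog '[[[0.2,-1,0,0,0,0,0],[0.2,-1,0.5,0,0,0,0],[0,0,1,0,0,0,0],[0,0,1,0,0,0,0],[0,0,0.7,0,0,0,0],[0.6,0,0,0,0,0,0],[0.15,0,0,0,0,0,0],[0.15,0,0,0,0,0,0],[0.15,0,0,0,0,0,0],[0.15,0,0,0,0,0,0],[0.15,0,0,0,0,0,0]]]'
python3 -c "
from h import *
look(R0,YAW)"
```

```text
time: 3.02
tool_pos: [466.6, 9.3, 40.2]
tcp_rot: [-179.9, 0.1, 4.1]
ft_force: [-7.2, 2.4, 3.0]
finger_gap: 0.1
crate riser [-241.2  -20. ] ang -4.7 (neg=left leads) lidz 92.6 0.1 NL [-310.7  111.2] NR [-331.2 -138. ]
t 3.02 tcp riser [-328.2   89.2] z 40.2 rot [-1.799e+02  1.000e-01  4.100e+00] F [-7.2  2.4  3. ]
```

```bash
python3 -m jog '[[[0.15,0,0,0,0,0,0],[0.15,0,0,0,0,0,0],[0.15,0,0,0,0,0,0],[0.15,0,0,0,0,0,0],[0.1,0,0,0,0,0,0],[0,0,0,0,0,0,0]]]'
python3 -c "
from h import *
look(R0,YAW)"
```

```text
time: 3.82
tool_pos: [502.7, 11.7, 40.3]
tcp_rot: [-180.0, -0.0, 4.2]
ft_force: [-2.6, 2.4, -0.5]
finger_gap: 0.2
crate riser [-222.1  -30.5] ang -13.6 (neg=left leads) lidz 92.5 0.1 NL [-270.5  109.8] NR [-329.2 -133.2]
t 3.83 tcp riser [-292.    88.9] z 40.3 rot [-180.    -0.     4.2] F [-2.6  2.4 -0.5]
```

```bash
python3 -m jog '[[[-1,0,0,0,0,0,0],[-1,0,0,0,0,0,0],[0,1,0,0,0,0,0],[0,1,0,0,0,0,0],[0,1,0,0,0,0,0],[0,1,0,0,0,0,0],[0.8,0.1,0,0,0,0,0],[0.15,0,0,0,0,0,0],[0.15,0,0,0,0,0,0],[0.15,0,0,0,0,0,0],[0.15,0,0,0,0,0,0],[0.15,0,0,0,0,0,0]]]' 
python3 -m jog '[[[0.15,0,0,0,0,0,0],[0.15,0,0,0,0,0,0],[0.15,0,0,0,0,0,0],[0.15,0,0,0,0,0,0]]]'
python3 -c "
from h import *
look(R0,YAW)"
```

```text
time: 5.38
tool_pos: [493.8, -194.4, 40.0]
tcp_rot: [180.0, 0.1, 4.2]
ft_force: [-4.2, -3.7, 1.7]
finger_gap: 0.2
time: 5.88
tool_pos: [523.8, -192.2, 40.1]
tcp_rot: [179.9, 0.1, 4.2]
ft_force: [-4.2, -3.0, 2.0]
finger_gap: -0.1
crate riser [-187.8  -13.5] ang -1.9 (neg=left leads) lidz 92.6 0.1 NL [-263.6  114.1] NR [-271.9 -135.8]
t 5.88 tcp riser [-285.5 -116. ] z 40.1 rot [1.799e+02 1.000e-01 4.200e+00] F [-4.2 -3.   2. ]
```

```bash
python3 -m jog '[[[0.15,0,0,0,0,0,0],[0.15,0,0,0,0,0,0],[0.15,0,0,0,0,0,0],[0.15,0,0,0,0,0,0],[0.15,0,0,0,0,0,0],[0.15,0,0,0,0,0,0],[0.15,0,0,0,0,0,0],[0,0,0,0,0,0,0],[0,0,0,0,0,0,0]]]' 
python3 -c "
from h import *
look(R0,YAW)"
```

```text
time: 7.05
tool_pos: [577.5, -188.0, 40.2]
tcp_rot: [-180.0, -0.0, 4.2]
ft_force: [0.2, -0.0, 0.1]
finger_gap: 0.1
crate riser [-157.7    2.2] ang 10.7 (neg=left leads) lidz 92.5 0.1 NL [-259.5  110.2] NR [-213.  -135.4]
t 7.05 tcp riser [-231.6 -115.6] z 40.2 rot [-180.    -0.     4.2] F [ 0.2 -0.   0.1]
```

```bash
python3 -m jog '[[[-0.9,0,0,0,0,0,0],[-0.9,0,0,0,0,0,0],[0,-1,0,0,0,0,0],[0,-1,0,0,0,0,0],[0,-1,0,0,0,0,0],[0,-1,0,0,0,0,0],[0.8,-0.1,0,0,0,0,0],[0.15,0,0,0,0,0,0],[0.15,0,0,0,0,0,0],[0.15,0,0,0,0,0,0],[0.15,0,0,0,0,0,0],[0.15,0,0,0,0,0,0]]]' 
python3 -m jog '[[[0.15,0,0,0,0,0,0],[0.15,0,0,0,0,0,0],[0.15,0,0,0,0,0,0],[0.15,0,0,0,0,0,0],[0.15,0,0,0,0,0,0]]]'
python3 -c "
from h import *
look(R0,YAW)"
```

```text
time: 8.6
tool_pos: [548.1, 15.1, 39.5]
tcp_rot: [-179.9, 0.2, 4.1]
ft_force: [-5.7, 2.7, 3.0]
finger_gap: 0.1
time: 9.22
tool_pos: [585.6, 17.7, 39.5]
tcp_rot: [-179.9, 0.2, 4.1]
ft_force: [-6.2, 2.1, 1.6]
finger_gap: 0.0
crate riser [-119.6  -16.2] ang -2.2 (neg=left leads) lidz 92.5 0.1 NL [-194.7  111.8] NR [-204.3 -138. ]
t 9.22 tcp riser [-208.9   89.1] z 39.5 rot [-179.9    0.2    4.1] F [-6.2  2.1  1.6]
```

```bash
python3 -m jog '[[[0.15,0,0,0,0,0,0],[0.15,0,0,0,0,0,0],[0.1,0,0,0,0,0,0],[0,0,0,0,0,0,0],[-0.9,0,0,0,0,0,0],[-0.7,0,0,0,0,0,0],[0,1,0,0,0,0,0],[0,1,0,0,0,0,0],[0,1,0,0,0,0,0],[0,1,0,0,0,0,0]]]'
python3 -c "
from h import *
look(R0,YAW)"
```

```text
time: 10.52
tool_pos: [542.7, -188.5, 41.1]
tcp_rot: [179.9, -0.1, 4.1]
ft_force: [1.3, 0.4, -0.1]
finger_gap: 0.2
crate riser [-107.4  -22.1] ang -8.2 (neg=left leads) lidz 92.5 0.1 NL [-168.8  113. ] NR [-204.5 -134.4]
t 10.53 tcp riser [-266.3 -113.5] z 41.1 rot [ 1.799e+02 -1.000e-01  4.100e+00] F [ 1.3  0.4 -0.1]
```

```bash
python3 -m jog '[[[0.9,0,0,0,0,0,0],[0.15,0,0,0,0,0,0],[0.15,0,0,0,0,0,0],[0.15,0,0,0,0,0,0],[0.15,0,0,0,0,0,0],[0.15,0,0,0,0,0,0],[0.1,0,0,0,0,0,0],[0,0,0,0,0,0,0]]]'
python3 -c "
from h import *
look(R0,YAW)"
```

```text
time: 11.58
tool_pos: [629.1, -180.0, 40.4]
tcp_rot: [180.0, 0.0, 4.2]
ft_force: [-1.3, -2.2, 0.6]
finger_gap: -0.1
crate riser [-85.5 -11.5] ang -0.3 (neg=left leads) lidz 92.6 0.1 NL [-164.9  113.9] NR [-166.2 -136.1]
t 11.57 tcp riser [-179.5 -111.2] z 40.4 rot [180.    0.    4.2] F [-1.3 -2.2  0.6]
```

```bash
python3 -m jog '[[[0.08,0,0,0,0,0,0],[0.06,0,0,0,0,0,0],[0,0,0,0,0,0,0]]]'
python3 -m jog '[[[-0.8,0,0,0,0,0,0],[0,-1,0,0,0,0,0],[0,-1,0,0,0,0,0],[0,-1,0,0,0,0,0],[0,-1,0,0,0,0,0],[0.7,0,0,0,0,0,0],[0.1,0,0,0,0,0,0],[0.08,0,0,0,0,0,0]]]'
python3 -c "
from h import *
look(R0,YAW)"
```

```text
time: 12.0
tool_pos: [636.0, -179.5, 40.3]
tcp_rot: [180.0, 0.0, 4.2]
ft_force: [-3.3, -3.0, 0.8]
finger_gap: -0.0
time: 13.0
tool_pos: [623.3, 21.5, 39.9]
tcp_rot: [-179.9, 0.3, 4.2]
ft_force: [-23.8, 4.0, 17.1]
finger_gap: 0.1
scene lids 5 [[684.0, 4.0, 29.0, 93.0, 354.0], [687.0, -74.0, 29.0, 92.0, 393.0], [692.0, -152.0, 30.0, 93.0, 391.0], [753.0, 8.0, 29.0, 93.0, 458.0], [759.0, -69.0, 29.0, 92.0, 453.0]]
t 13.0 tcp riser [-171.    90.2] z 39.9 rot [-179.9    0.3    4.2] F [-23.8   4.   17.1]
```

Left end is bearing on the riser (24 N). I'll back off and lift, then check the seating.

```bash
sed -i 's/L\[:,0\]<760/L[:,0]<800/' h.py
python3 -m jog '[[[-0.5,0,0,0,0,0,0],[-1,0,0,0,0,0,0],[-0.3,0,-1,0,0,0,0],[0,0,-1,0,0,0,0],[0,0,-1,0,0,0,0],[0,0,0,0,0,0,0],[0,0,0,0,0,0,0]]]'
python3 -c "
from h import *
look(R0,YAW,('scene','side'))
a,d=snapshot('scene');save('end1',a);W=world('scene',d)
print('tub',rect(W,(150,200,200,255),50,64)[1]);print('ram',rect(W,(360,405,180,225),48,62)[1])"
```

```text
time: 13.92
tool_pos: [535.9, 13.7, 190.1]
tcp_rot: [-180.0, -0.0, 4.1]
ft_force: [-0.2, -0.7, -1.2]
finger_gap: -0.2
crate riser [-78.  -10.5] ang -0.3 (neg=left leads) lidz 92.6 0.1 NL [-157.3  115. ] NR [-158.7 -135. ]
crate riser [-81.7 -11.6] ang -0.5 (neg=left leads) lidz 93.4 0.1 NL [-160.7  114.1] NR [-162.7 -135.9]
t 13.97 tcp riser [-259.3   88.8] z 189.0 rot [-1.8e+02  1.0e-01  4.1e+00] F [ 0.1 -0.2 -0. ]
tub [ 643.4 -310. ]
ram [595.6 195.3]
```

View pics/end1.png

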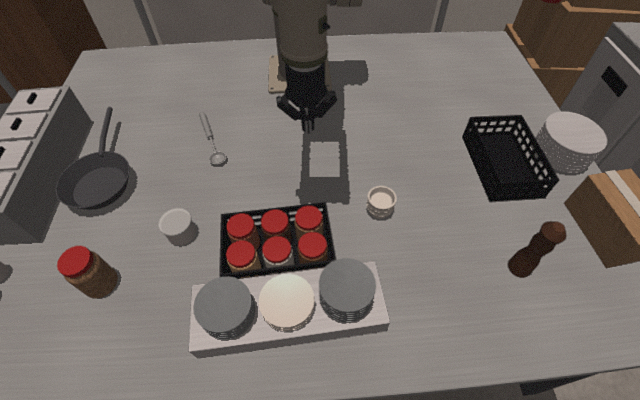

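The crate (220–335, 205–275) is flush with the riser's near face. The tub at (176,226) and the ramekins at (381,202) are where they started, and the arm is clear.

```bash
python3 -c "
from bench import job
print(job.hand_in())"
```

```text
the job is handed in; nothing more can be done
None
```

I walked the crate across the counter by its near corners (left, right, left, right, then a light left nudge) until it stood flush against the riser, and handed the job in at about 14 s of the 51 s allowed. The hand-in gives no verdict.

- **Swings:** the crate reached 13.6° out of square with its left side leading, then 10.7° with its right side leading. A later left swing reached 8.2°.
- **Final position:** the near corners measured −157 to −163 mm from the riser face, against a limit of −175. The crate is 0.3–0.5° out of square and its middle is 11 mm off the riser's middle. It is flat: the lids read 92.6 and 93.4 mm in the two views.
- **Forces and clearance:** the highest wrist force I read was about 29 N, when the left end bore on the riser. At hand-in the gripper was clear of everything, at about 190 mm height.
- **Ramekins and tub:** both sit at the same pixels as at the start. My depth-based positions for them differ by 5 mm (tub) and 9 mm (ramekins) from the start, which I put down to edge noise.
- **Disagreement:** the scene and side cameras differ by about 4 mm on the crate's distance from the riser. The scene view puts it 2 mm inside the face and the side view 2 mm short. Both are within the 15 mm allowed.

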